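Unlock the tipping pan and empty the wheel bearings into the bin

TASK

Unscrew the orange hold-down cap that locks the steel tipping pan (counter-clockwise, a bit at a time, without forcing it), lift it off its stud and set it down in the dark wooden tray, without dropping it in. Then raise the pan by its black ball knob so that all four wheel bearings run out of the corner notch into the blue bin, let the pan back down level and let go, leaving the cork sanding block and the green wheel where they are.

Things in the scene. Friction and masses are not known exactly. Their poses are not given: they have to be found in the camera images.
- station: Fixed tipping station on a 195 x 300 mm wooden base. Origin on the bench under the pan's centre; x runs from the pan's knob to its notch and blue bin, y to the stud, z up. Square steel pan, sides 150 mm, walls 16 mm, floor top 98 mm above the bench, set cornerwise: corners at x = +106 mm (the notch, 65 mm wide), x = -106, y = +106 and y = -106 mm.
- stud_top (a point): Centre of the top of the upright threaded steel stud, at (0, 148, 119) mm in the station's frame. Stud 35 mm in diameter, 42 mm over its right-hand thread. The pan's flat steel fork (79 mm wide in x, top 98 mm above the bench) reaches around it, to y = 178 mm.
- cap: Orange cap, loose, about 60 g. Origin on its axis at its underside (98 mm above the bench at the start). Flange 58 mm across to 3 mm up, skirt 49 mm across to 22 mm, gripping head 50 mm across from 22 to 38 mm. Turns easily; counter-clockwise from above it rises 18 mm a turn (2.9 mm per rad) and is free after about 3.8 rad, 11 mm higher; it cannot be pulled off before. It blocks the pan's fork.
- cap_tray: Square dark wooden tray, fixed, 130 x 130 mm outside, 18 mm high, walls and floor 6 mm thick, open on top. Origin at the centre of its underside. The cap goes in it.
- pan (a joint): Tilt of the pan about its hinge line (rad): 0 level, growing as the knob end is lifted, at most 1.0. Locked by the cap while that is on; then free: about 2 N at the knob lifts it, and it sinks back slowly by its own weight when let go. The bearings slide easily; at 0.75 to 0.9 rad they have all run out within a second.
- pan_knob (a point): Centre of the black ball knob, 26 mm in diameter, on a thin upright post in the pan near its x = -106 mm corner; at (-85, 0, 145) mm in the station's frame with the pan level, 140 mm behind and 55 mm above the hinge line. It circles about that line with the pan; pinched along station y it turns in the grip.
- hinge_line (a point): Point on the pan's horizontal hinge line, at (55, 0, 90) mm in the station's frame; the line runs along the station's y axis.
- bin_floor (a point): Centre of the inner floor of the blue bin (part of the station), at (130, 0, 5) mm in the station's frame; inner size 140 x 150 mm along x and y, walls 45 mm high on the pan's side, 65 mm elsewhere.
- bearing0: Steel wheel bearing, loose, 22 mm diameter, 7 mm thick, 13 g, lying flat in the pan. Origin at the centre of its underside.
- bearing1: As bearing0.
- bearing2: As bearing0.
- bearing3: As bearing0.
- sanding_block: Bystander: loose cork sanding block 110 x 70 x 45 mm. Origin at the centre of its underside. Leave it.
- wheel_green: Bystander: loose green skateboard wheel lying flat, 54 mm diameter, 32 mm high. Origin at the centre of its underside. Leave it.

How it is judged:
By the outcome, as a careful person would: the job done as asked, in the order asked, and still so for the second after the job is handed in, with the robot touching nothing.
It also fails if it takes over 72 s, if anything falls off the work surface, if the arm or the gripper's body presses on something with over 40 N, if the wrist force passes 120 N, or if a joint passes its speed limit or range.

ROBOT

A 7-joint arm with a two-finger parallel gripper is mounted at the origin on the work surface. World frame = base frame: x ahead of the robot, y to its left, z up, the work surface at z = 0. Lengths are in m, angles in rad, forces in N, time in s.
With the tool pointing down it reaches from about 0.425 to 0.875 m from the base axis. Payload 8.4 kg.
Tool frame: the origin (TCP) lies at the very end of the fingers, on their centre line; the grasp point (between the pads) lies grasp_offset behind it (grasp_offset is the distance from the TCP to the grasp point, in m); z points along the fingers, y is the line along which they close (so a half turn about z gives the same grasp; the last joint's range is limited). The gripper opens to 85 mm and grips with 20 to 120 N. Pads are 22 mm wide; open, the fingers measure 114 mm over their backs; the gripper's body (76 mm by 85 mm) begins 54 mm behind the grasp point. The pads swing forward as they close: fully open they stand 13 mm farther back than shut.
Start: joints at [-1.407, 0.333, 0.04, 1.465, -0.013, 1.343, -0.059], TCP at [0.169, 0.628, 0.231] pointing down, gripper open.
Joint ranges: [-2.58, 2.58], [-0.38, 2.09], [-1.3, 1.39], [0.25, 2.4], [-1.5, 4.64], [0.08, 2.09], [-2.65, 2.65]. Speed limits (rad/s): [2.22, 2.22, 2.79, 2.79, 3.14, 3.14, 3.14].

INTERFACE

Orientations are given as a unit quaternion [x, y, z, w].
In Python, from cell import get_obs, get_image, calibration, close_job, grasp_offset gives the robot as it stands.
- The arm moves only by the shell command python3 -m jog 'ROWS' [FORCE]. ROWS is JSON, one flat list of numbers, 7 for each row, row after row: the turn, a rotation vector about the tool's x, y, z in units of 10 degrees (1.0 is 10 degrees), then the shift along the tool's x, y, z in units of 60 mm (1.0 is 60 mm), then the finger opening in mm, from 0 to 85.4. In form: [ax, ay, az, dx, dy, dz, grip, ax, ay, az, dx, dy, dz, grip, ...]. A call has 1 to 12 rows; each row shifts and turns the commanded pose from where the row before left it, along the tool's axes as they then stand; what a row does not reach is not made up. A row lasts 1/8 s, in which the tool goes at most 62.5 mm and 10.7 degrees, less where a joint would pass 70% of its speed; a pose out of reach is approached as far as the arm can. A call is refused whole if a number of a shift passes 1 or a number of a turn 1, either way. A call with a gripper value outside its range is refused whole. The fingers move at their own pace and stop on an object; FORCE is the grip in N (left out, the last holds). Time passes only in rows, so rows that do not move let the fingers close. It gives the time, the measured TCP pose, the force, the opening and the grip force at its end, in the units of the state.
- get_obs(): the state, without advancing time (a new reading comes with each control period).
- get_image(name): name is "side" or "top"; returns the picture (384x512x3 uint8, blue, green, red); there is no depth.
- calibration(name): a dict with "vfov" (degrees; the focal length in pixels is half the picture's height over the tangent of half this angle, whatever the lens; pixels are square), "cx", "cy" (the principal point, pixels), "world_to_cam" (4x4, takes a point from world to camera coordinates). Camera axes: x right, y down, z forward; pixel columns grow to the right and rows downward; lengths in m; the calibration is good to about 2 mm. A picture is of the moment at which its call begins. calibration takes no time and is no camera call.
- close_job(): hands the job in; it is judged then, once.
The state is a dict: "time_s": time; "joint_pos": joint angles; "joint_velocities": joint speeds; "tau": joint torques, N m; "tcp_pos": TCP position; "tcp_rot": TCP orientation; "force": force on the tool from outside, world axes, zero at the start; "torque": the same for the moment, N m; "grip_width": opening from 0.0 (shut) to 1.0 (fully open); "finger_force": force on a finger pad.
Only numpy, scipy, OpenCV 4.12 (cv2) and the standard library are available. Lean on these libraries where they do the work, as an engineer would, in place of code of your own. Each camera call takes 0.05 s, during which the arm holds its last target. There are 200 camera calls.

## Working session

There is one attempt and no reset: what is moved stays moved. The work goes in short steps, Python scripts to look and compute and a shell command to move; the robot and the scene stay as the last step left them, time stands still between calls to the robot, and variables do not carry over. Pictures are saved under pics/ and viewed, at most 10 in all, crops included, and the job is handed in when it is done.

```bash
ls; mkdir -p pics
python3 - <<'E'
from cell import *
import cv2
for n in("side","top"):
    cv2.imwrite(f"pics/{n}0.png",get_image(n)); print(n,calibration(n))
o=get_obs();print(o,grasp_offset if not callable(grasp_offset) else grasp_offset())
E
```

```text
pics
side {'vfov': 47.11116158471768, 'cx': 255.92855357465476, 'cy': 195.23125742900416, 'world_to_cam': array([[ 0.88213012, -0.47064518, -0.01842723, -0.52536235],
       [-0.3341955 , -0.59785488, -0.72861713,  0.27698574],
       [ 0.33190333,  0.64889341, -0.6846733 ,  0.90740822],
       [ 0.        ,  0.        ,  0.        ,  1.        ]])}
top {'vfov': 46.44879063933766, 'cx': 263.6178305998103, 'cy': 185.81307968400637, 'world_to_cam': array([[ 0.00433267, -0.99998608,  0.00301129, -0.02210392],
       [-0.98600301, -0.00477395, -0.16665914,  0.58688545],
       [ 0.1666712 , -0.00224706, -0.98600997,  1.30256233],
       [ 0.        ,  0.        ,  0.        ,  1.        ]])}
{'time_s': 0.1, 'joint_pos': array([-1.40722042,  0.33383938,  0.03990173,  1.46620342, -0.0134351 ,
        1.34329229, -0.05852157]), 'joint_velocities': array([ 0.00219684, -0.00129778,  0.00156292, -0.00231641, -0.00175249,
       -0.00164443,  0.00106355]), 'tau': array([ 4.62573662e-03, -6.60011458e+01,  1.37087122e+00, -4.06470573e+01,
        1.71500602e-02,  8.96861020e-03, -4.69215911e-05]), 'tcp_pos': array([0.16876614, 0.62727351, 0.23050107]), 'tcp_rot': array([ 1.31046033e-01,  9.91376010e-01, -7.35615339e-04, -6.01335480e-05]), 'force': array([-0.45765746, -0.14906648,  0.11173633]), 'torque': array([-0.01449886,  0.05454245,  0.03074497]), 'finger_force': 0.0, 'grip_width': 1.003031024488926} 0.0187
```

View pics/side0.png

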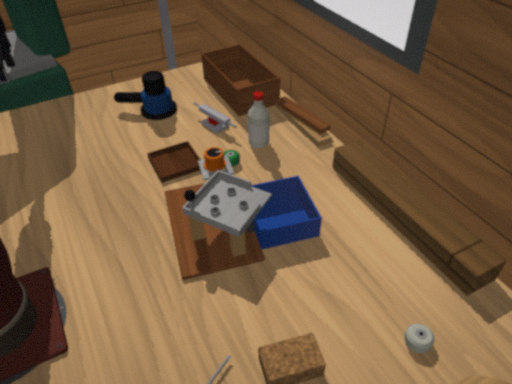

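View pics/top0.png

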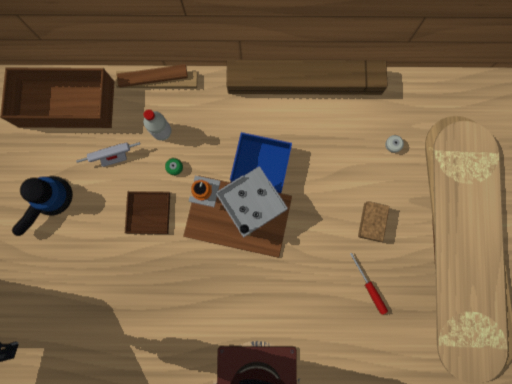

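The side view shows the knob near (190,196), the cap near (214,157), the tray near (175,161) and the bin near (287,212). In the top view the cap is at (202,189), the knob at (244,229) and the tray at (148,213). I'll enlarge both.

Run:
```python
import cv2
a=cv2.imread("pics/side0.png")[135:285,140:330]; b=cv2.imread("pics/top0.png")[125:265,115:305]
cv2.imwrite("pics/s1.png",cv2.resize(a,None,fx=4,fy=4,interpolation=2)); cv2.imwrite("pics/t1.png",cv2.resize(b,None,fx=4,fy=4,interpolation=2))
```

```text
(no output)
```

View pics/s1.png

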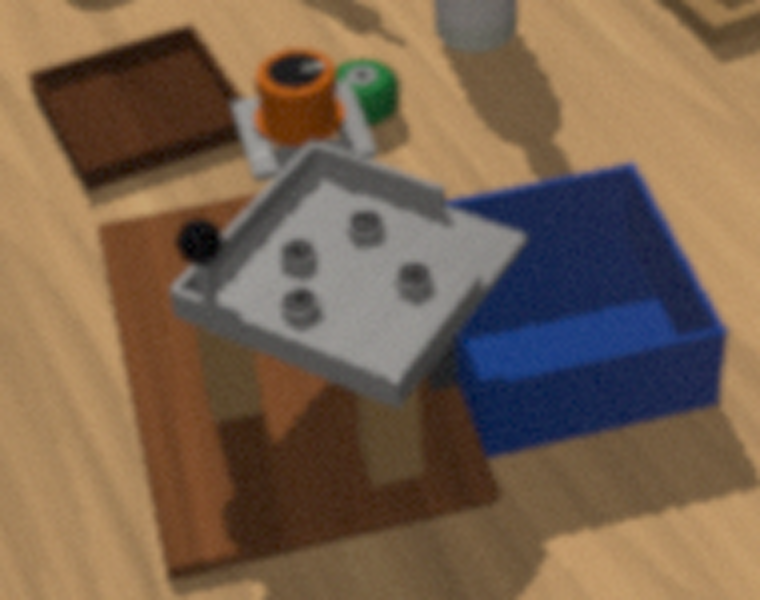

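View pics/t1.png

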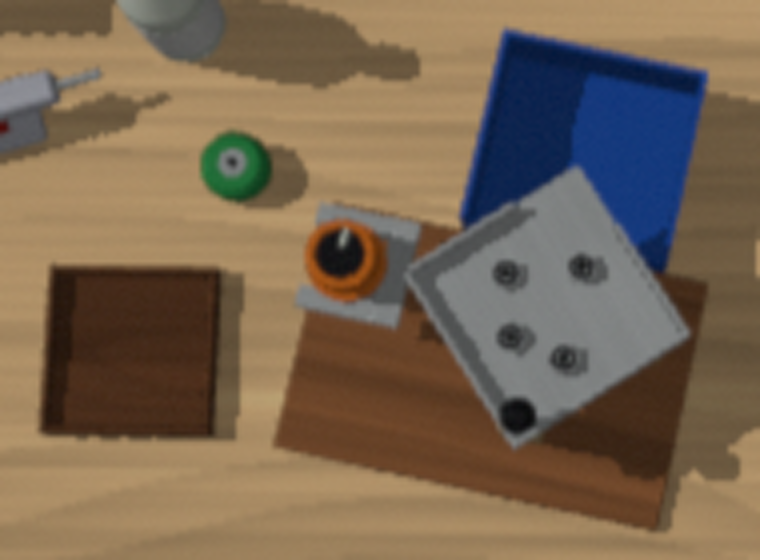

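Enlarged, the side crop puts the knob at (199,242) and the cap-top centre at about (297,71). In the top crop the knob is at (517,415) and the cap-top disc at (342,252). The tray rim corners in the top crop are (50,266), (219,268), (213,438) and (41,433), and the bin's far corners are (503,30) and (706,72).

```bash
cat > h.py <<'E'
import numpy as np, cv2
from cell import *
from scipy.optimize import least_squares
from scipy.spatial.transform import Rotation as R
OFF={"side":(140,135),"top":(115,125)}
C={n:calibration(n) for n in OFF}
def proj(n,P):
    c=C[n];f=192/np.tan(np.radians(c["vfov"]/2));p=c["world_to_cam"][:3,:3]@P+c["world_to_cam"][:3,3]
    return np.array([c["cx"]+f*p[0]/p[2],c["cy"]+f*p[1]/p[2]])
def px(n,u,v): return (np.array([u,v])+.5)/4-.5+OFF[n]
def tri(s,t):
    return least_squares(lambda P:np.r_[proj("side",P)-px("side",*s),proj("top",P)-px("top",*t)],[.5,.1,.1])
def plane(n,u,v,z):
    r=least_squares(lambda q:proj(n,np.r_[q,z])-px(n,u,v),[.5,.1]);return r.x
def st(q,P):
    c,s=np.cos(q[2]),np.sin(q[2]);P=np.array(P)
    return np.array([q[0]+c*P[0]-s*P[1],q[1]+s*P[0]+c*P[1],P[2]+(q[3] if len(q)>3 else 0)])
E
python3 - <<'E'
from h import *
for k,s,t in [("knob",(199,242),(517,415)),("cap",(297,71),(342,252)),("bin1",(632,165),(503,30)),("bin2",(722,328),(706,72)),("trayA",(32,75),(50,266)),("trayB",(193,28),(219,268)),("pan+y",(315,145),(405,268)),("pan-y",(400,400),(688,335)),("pan-x",(175,288),(515,446)),]:
    r=tri(s,t);print(k,r.x.round(4),(r.fun).round(1))
for c in [(50,266),(219,268),(213,438),(41,433)]: print("tray",plane("top",*c,.018).round(4))
for c in [(32,75),(193,28)]: print("tray side",plane("side",*c,.018).round(4))
K=[((-.085,0,.145),(199,242),(517,415)),((0,.148,.136),(297,71),(342,252))]
def f(q):
    o=[]
    for P,s,t in K:
        W=st(q,P);o+=[proj("side",W)-px("side",*s),proj("top",W)-px("top",*t)]
    return np.concatenate(o)
r=least_squares(f,[.5,.1,0,0]);print(r.x,r.fun.round(1))
for P in [(.2,.075,.065),(.2,-.075,.065),(0,.106,.114),(0,-.106,.114),(-.106,0,.114)]:print(st(r.x,P).round(4))
for c in [(503,30),(706,72)]: print(plane("top",*c,.065))
for c in [(632,165),(722,328)]: print(plane("side",*c,.065))
E
```

```text
knob [0.4502 0.035  0.1455] [ 0.3 -0.1 -0.1  0.4]
cap [0.5651 0.1599 0.1375] [ 0.3 -0.1 -0.1  0.3]
bin1 [0.7492 0.0528 0.0628] [ 0.4 -0.1 -0.2  0.4]
bin2 [ 0.7151 -0.1013  0.0669] [ 0.5 -0.2 -0.3  0.7]
trayA [0.5116 0.4163 0.0008] [20.  -5.  -4.3 20.6]
trayB [0.542  0.2516 0.1241] [ 4.6 -1.2 -1.2  5. ]
pan+y [0.557  0.1184 0.111 ] [ 0.6 -0.2 -0.2  0.7]
pan-y [ 0.5123 -0.0858  0.0986] [ 0.2 -0.  -0.1  0.2]
pan-x [0.4318 0.0371 0.1163] [-0.  0.  0. -0.]
tray [0.5736 0.4013]
tray [0.5727 0.271 ]
tray [0.4422 0.2704]
tray [0.4454 0.401 ]
tray side [0.4459 0.3991]
tray side [0.5717 0.3948]
[ 0.53298923  0.01602331 -0.22043204  0.00095496] [ 0.3 -0.1  0.   0.5  0.3 -0.  -0.2  0.3]
[0.7445 0.0455 0.066 ]
[ 0.7118 -0.1009  0.066 ]
[0.5562 0.1195 0.115 ]
[ 0.5098 -0.0874  0.115 ]
[0.4296 0.0392 0.115 ]
[0.74988476 0.05216135]
[ 0.71769424 -0.10230463]
[0.74673964 0.05073929]
[ 0.71486109 -0.0996567 ]
```

Both views agree: the station is at (0.533, 0.016) with yaw -0.220, the cap axis at (0.565, 0.160), the knob at (0.450, 0.035, 0.1455) and the tray centre at about (0.508, 0.336). I'll move over the cap.

```bash
cat >> h.py <<'E'
def go(x,y,z,ang=None):
    """remaining shift in tool units, and CCW-from-above turn (deg) of tool y to world angle ang"""
    o=get_obs();r=R.from_quat(o["tcp_rot"]);Y=r.apply([0,1,0]);a=np.degrees(np.arctan2(Y[1],Y[0]))
    print("shift",(r.inv().apply(np.array([x,y,z])-o["tcp_pos"])/.06).round(3),"tcp",o["tcp_pos"].round(4),"yang",a.round(1),"zaxis",r.apply([0,0,1]).round(3),"q",o["joint_pos"].round(2),"F",o["force"].round(1),"g",o["grip_width"].round(2),o["finger_force"],"t",o["time_s"])
    if ang is not None: print("az",-(((ang-a)+180)%360-180)/10)
E
python3 -m jog '[0,0,0.9,0,0,0,85, 0,0,0,-0.7,-0.483,0,85,0,0,0,-0.7,-0.483,0,85]'; python3 -c "
from h import *
go(.565,.160,.17,-62.6)"
```

```text
time_s: 0.48
tcp_pos: [0.2222, 0.5393, 0.2305]
tcp_rot: [0.208, 0.978, -0.001, 0.0]
force: [1.4, -0.6, 0.6]
grip_width: 0.996
finger_force: 0.0Traceback (most recent call last):
  File "<string>", line 3, in <module>
    go(.565,.160,.17,-62.6)
    ~~^^^^^^^^^^^^^^^^^^^^^
  File "h.py", line 21, in go
    print("shift",(r.inv().apply(np.array([x,y,z])-o["tcp_pos"])/.06).round(3),"tcp",o["tcp_pos"].round(4),"yang",a.round(1),"zaxis",r.apply([0,0,1]).round(3),"q",o["joint_pos"].round(2),"F",o["force"].round(1),"g",o["grip_width"].round(2),o["finger_force"],"t",o["time_s"])
                                                                                                                                                                                                                       ^^^^^^^^^^^^^^^^^^^^^
AttributeError: 'float' object has no attribute 'round'
```

```bash
sed -i 's/o\["grip_width"\].round(2)/o["grip_width"]/' h.py; python3 -c "
from h import *
go(.565,.160,.17,-62.6)"
```

```text
shift [-7.791 -3.45   1.015] tcp [0.2222 0.5393 0.2305] yang 66.0 zaxis [-0.    -0.001 -1.   ] q [-1.34  0.2   0.09  1.64 -0.02  1.31 -0.09] F [ 1.4 -0.6  0.6] g 0.9963471458085121 0.0 t 0.475
az 12.85976925656838
```

```bash
python3 -m jog '[0,0,0,-0.86,-0.38,0,85,0,0,0,-0.86,-0.38,0,85,0,0,0,-0.86,-0.38,0,85,0,0,0,-0.86,-0.38,0,85,0,0,0,-0.86,-0.38,0,85,0,0,0,-0.86,-0.38,0,85,0,0,0,-0.86,-0.38,0,85,0,0,0,-0.86,-0.38,0,85,0,0,0,-0.86,-0.38,0,85,0,0,1,0,0,0,85,0,0,1,0,0,0,85,0,0,1,0,0,0,85]' >/dev/null;  python3 -m jog '[0,0,1,0,0,0,85,0,0,1,0,0,0,85,0,0,1,0,0,0,85,0,0,1,0,0,0,85,0,0,1,0,0,0,85,0,0,1,0,0,0,85,0,0,1,0,0,0,85,0,0,1,0,0,0,85,0,0,1,0,0,0,85,0,0,0.86,0,0,0,85,0,0,0,0,0,0,85]' >/dev/null; python3 -c "
from h import *
go(.565,.160,.17,-62.6)"
```

```text
shift [0.015 0.079 1.016] tcp [0.5621 0.1638 0.231 ] yang -62.6 zaxis [-0.001 -0.    -1.   ] q [-1.    0.24  0.77  1.66 -0.17  1.31 -1.3 ] F [-0.5  0.5  1. ] g 0.9977773904440465 0.0 t 3.35
az 0.0003513684688499552
```

```bash
python3 -m jog '[0,0,0,0.015,0.079,0,85,0,0,0,0,0,0.7,85,0,0,0,0,0,0.7,85,0,0,0,0,0,0.4,85,0,0,0,0,0,0.23,85,0,0,0,0,0,0,85]' 30; python3 -c "
from h import *
go(.565,.160,.109,-62.6)
im=get_image('top');cv2.imwrite('pics/t2.png',cv2.resize(im[125:265,115:305],None,fx=4,fy=4))"
```

```text
time_s: 4.1
tcp_pos: [0.5652, 0.1597, 0.1091]
tcp_rot: [0.972, 0.237, -0.001, 0.0]
force: [0.0, 0.0, 0.3]
grip_width: 1.003
finger_force: 0.0
shift [ 0.    -0.006  0.002] tcp [0.5652 0.1597 0.1091] yang -62.6 zaxis [-0.001 -0.001 -1.   ] q [-0.95  0.37  0.73  1.8  -0.27  1.09 -1.21] F [0.  0.  0.3] g 1.002616360318237 0.0 t 4.1
az -0.0014014778551484143
```

View pics/t2.png

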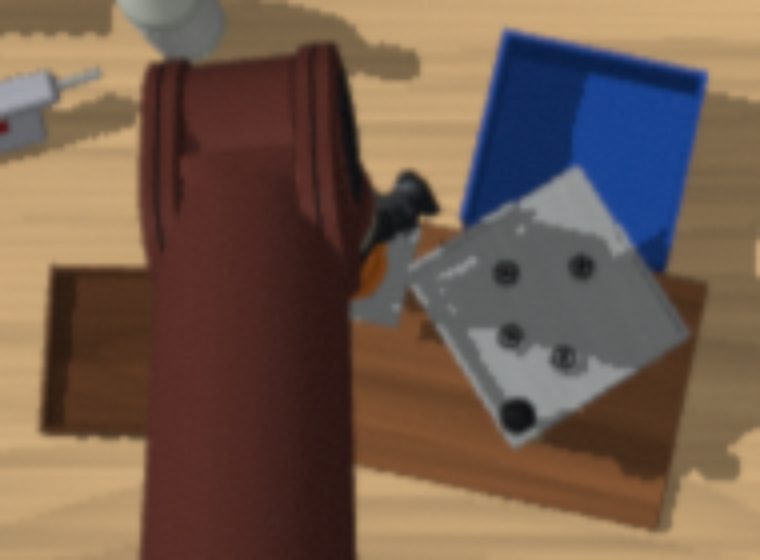

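The arm hides most of the cap. The open finger is at (405,200), clear of the pan and on the intended line. I'll close the fingers.

```bash
python3 -m jog '[0,0,0,0,0,0,40,0,0,0,0,0,0,40,0,0,0,0,0,0,40,0,0,0,0,0,0,40,0,0,0,0,0,0,40,0,0,0,0,0,0,40]' 30
```

```text
time_s: 4.9
tcp_pos: [0.5654, 0.1622, 0.1108]
tcp_rot: [0.971, 0.237, 0.001, -0.001]
force: [-4.1, 4.6, 6.6]
grip_width: 0.573
finger_force: 30.3
```

```bash
python3 -m jog '[0,0,0,0,-0.037,-0.03,40,0,0,0,0,0,0,40]'; python3 -m jog '[0,0,-0.4,0,0,-0.0035,40,0,0,-0.7,0,0,-0.006,40,0,0,-0.7,0,0,-0.006,40,0,0,0,0,0,0,40]'; python3 -c "
from h import *
go(.565,.160,.109,-62.6);print(get_obs()['torque'])"
```

```text
time_s: 5.15
tcp_pos: [0.5644, 0.1621, 0.1116]
tcp_rot: [0.972, 0.236, 0.0, -0.0]
force: [-0.7, 0.7, 0.4]
grip_width: 0.57
finger_force: 31.6
time_s: 5.65
tcp_pos: [0.5644, 0.1621, 0.1124]
tcp_rot: [0.923, 0.385, 0.0, -0.0]
force: [0.6, 2.4, 0.5]
grip_width: 0.577
finger_force: 31.6
shift [-0.018  0.032  0.056] tcp [0.5644 0.1621 0.1124] yang -44.7 zaxis [ 0.     0.001 -1.   ] q [-0.91  0.35  0.67  1.79 -0.24  1.09 -0.93] F [0.6 2.4 0.5] g 0.5768692343942532 31.58716392237693 t 5.65
az 1.7897413479748763
[ 0.45936252  0.00126986 -0.04171363]
```

```bash
python3 -m jog '[0,0,-0.8,0,0,-0.0068,40,0,0,-0.8,0,0,-0.0068,40,0,0,-0.8,0,0,-0.0068,40,0,0,-0.8,0,0,-0.0068,40,0,0,-0.8,0,0,-0.0068,40,0,0,-0.8,0,0,-0.0068,40,0,0,0,0,0,0,40]'; python3 -c "
from h import *
go(.5644,.1621,.109,-62.6);print(get_obs()['torque'])"
```

```text
time_s: 6.52
tcp_pos: [0.5642, 0.1621, 0.1146]
tcp_rot: [0.687, 0.726, 0.0, -0.0]
force: [-0.7, 2.4, 0.3]
grip_width: 0.576
finger_force: 31.5
shift [-0.001  0.003  0.094] tcp [0.5642 0.1621 0.1146] yang 3.2 zaxis [-0.  0. -1.] q [-0.79  0.32  0.52  1.78 -0.18  1.08 -0.15] F [-0.7  2.4  0.3] g 0.5756154320346275 31.537747588008642 t 6.525
az 6.57566158385702
[0.57928872 0.06767862 0.05749976]
```

```bash
python3 -m jog '[0,0,-0.8,0,0,-0.0068,40,0,0,-0.8,0,0,-0.0068,40,0,0,-0.8,0,0,-0.0068,40,0,0,-0.8,0,0,-0.0068,40,0,0,-0.8,0,0,-0.0068,40,0,0,-0.8,0,0,-0.0068,40,0,0,-0.8,0,0,-0.0068,40,0,0,-0.8,0,0,-0.0068,40,0,0,-0.8,0,0,-0.0068,40,0,0,-0.8,0,0,-0.0068,40,0,0,-0.8,0,0,-0.0068,40,0,0,0,0,0,0,40]'; python3 -c "
from h import *
go(.5644,.1621,.109,-62.6);print(get_obs()['torque'])"
```

```text
time_s: 8.02
tcp_pos: [0.5641, 0.1618, 0.119]
tcp_rot: [-0.009, 1.0, -0.0, -0.0]
force: [-0.4, 1.4, -0.2]
grip_width: 0.578
finger_force: 31.5
shift [-0.005  0.004  0.167] tcp [0.5641 0.1618 0.119 ] yang 91.0 zaxis [-0.001 -0.    -1.   ] q [-0.59  0.29  0.28  1.77 -0.09  1.09  1.31] F [-0.4  1.4 -0.2] g 0.5784854770224935 31.548779394943267 t 8.025
az 15.364684161018229
[0.36818394 0.16723593 0.01445481]
```

```bash
python3 -m jog '[0,0,-0.8,0,0,-0.0068,40,0,0,-0.8,0,0,-0.0068,40,0,0,-0.8,0,0,-0.0068,40,0,0,-0.8,0,0,-0.0068,40,0,0,-0.8,0,0,-0.0068,40,0,0,-0.8,0,0,-0.0068,40,0,0,-0.8,0,0,-0.0068,40,0,0,-0.7,0,0,-0.006,40,0,0,-0.6,0,0,-0.005,40,0,0,0,0,0,0,40]'; python3 -m jog '[0,0,0,0,0,-0.03,40,0,0,0,0,0,-0.03,40]';python3 -c "
from h import *
go(.5644,.1621,.109,-62.6);print(get_obs()['torque'])"
```

```text
time_s: 9.28
tcp_pos: [0.5642, 0.1615, 0.1225]
tcp_rot: [-0.574, 0.819, -0.0, -0.0]
force: [-0.7, 0.4, -0.4]
grip_width: 0.574
finger_force: 31.5
time_s: 9.52
tcp_pos: [0.5643, 0.1618, 0.1263]
tcp_rot: [-0.575, 0.818, -0.0, -0.0]
force: [0.0, -0.3, -1.0]
grip_width: 0.572
finger_force: 31.5
shift [-0.006 -0.001  0.289] tcp [0.5643 0.1618 0.1263] yang 160.2 zaxis [-0. -0. -1.] q [-0.44  0.28  0.1   1.76 -0.03  1.1   2.47] F [ 0.  -0.3 -1. ] g 0.572368096582591 31.52200913289562 t 9.525
az -13.721554308725512
[-0.00407465  0.00190374 -0.00395395]
```

```bash
python3 -m jog '[0,0,0,0,0,-0.4,40,0,0,0,0,0,-0.6,40,0,0,1,0,0,0,40,0,0,1,0,0,0,40,0,0,1,0,0,0,40,0,0,1,0,0,0,40,0,0,1,0,0,0,40,0,0,1,0,0,0,40,0,0,1,0,0,0,40,0,0,1,0,0,0,40,0,0,1,0,0,0,40,0,0,1,0,0,0,40]'; python3 -m jog '[0,0,1,0,0,0,40,0,0,0.5,0,0,0,40,0,0,0,0,0,0,40]';python3 -c "
from h import *
go(.508,.336,.0216,45);im=get_image('side');cv2.imwrite('pics/s3.png',cv2.resize(im[100:285,100:330],None,fx=3.4,fy=3.2))"
```

```text
time_s: 11.02
tcp_pos: [0.5643, 0.1618, 0.1865]
tcp_rot: [0.26, 0.966, -0.0, 0.0]
force: [0.0, 0.6, -0.2]
grip_width: 0.574
finger_force: 31.5
time_s: 11.4
tcp_pos: [0.5643, 0.1619, 0.1864]
tcp_rot: [0.38, 0.925, -0.0, 0.0]
force: [0.3, 0.2, 0.6]
grip_width: 0.566
finger_force: 31.5
shift [2.709 1.403 2.747] tcp [0.5643 0.1619 0.1864] yang 45.3 zaxis [ 0. -0. -1.] q [-0.64  0.24  0.34  1.7  -0.08  1.22  0.51] F [0.3 0.2 0.6] g 0.5658856061206504 31.543726169038564 t 11.4
az 0.0296584921202367
```

View pics/s3.png

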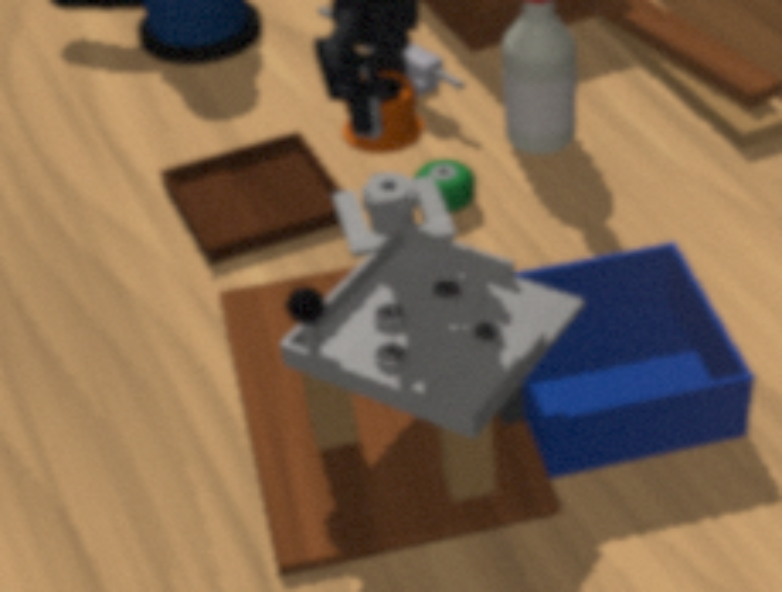

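The cap is held above the bare stud, with the flange at about (380,135) in the crop. I'll carry it to the tray.

```bash
python3 -m jog '[0,0,0,0.677,0.351,0,40,0,0,0,0.677,0.351,0,40,0,0,0,0.677,0.351,0,40,0,0,0,0.677,0.351,0,40,0,0,0,0,0,0.7,40,0,0,0,0,0,0.7,40,0,0,0,0,0,0.6,40,0,0,0,0,0,0.4,40,0,0,0,0,0,0.2,40,0,0,0,0,0,0,40]';python3 -c "
from h import *
go(.508,.336,.0190,45)"
```

```text
time_s: 12.7
tcp_pos: [0.5077, 0.3358, 0.03]
tcp_rot: [0.38, 0.925, -0.0, -0.0]
force: [0.4, 0.2, 0.6]
grip_width: 0.57
finger_force: 31.6
shift [-0.001  0.005  0.183] tcp [0.5077 0.3358 0.03  ] yang 45.4 zaxis [-0.001 -0.001 -1.   ] q [-0.83  0.44  0.21  1.78 -0.11  0.94  0.22] F [0.4 0.2 0.6] g 0.5696459949563508 31.571704926900566 t 12.7
az 0.03706425905129436
```

```bash
python3 -m jog '[0,0,0,0,0,0.07,40,0,0,0,0,0,0.05,40,0,0,0,0,0,0,40]'; python3 -m jog '[0,0,0,0,0,0.025,40,0,0,0,0,0,0,40]';python3 -m jog '[0,0,0,0,0,0.025,40,0,0,0,0,0,0,40]'
```

```text
time_s: 13.08
tcp_pos: [0.508, 0.3362, 0.0233]
tcp_rot: [0.38, 0.925, 0.0, 0.0]
force: [-1.2, -0.1, -1.0]
grip_width: 0.573
finger_force: 31.6
time_s: 13.32
tcp_pos: [0.5079, 0.3361, 0.0216]
tcp_rot: [0.38, 0.925, -0.0, -0.0]
force: [0.1, -0.1, -0.7]
grip_width: 0.575
finger_force: 31.6
time_s: 13.58
tcp_pos: [0.5079, 0.336, 0.02]
tcp_rot: [0.38, 0.925, -0.0, -0.0]
force: [0.5, -0.3, -0.0]
grip_width: 0.573
finger_force: 31.6
```

```bash
python3 -m jog '[0,0,0,0,0,0.02,40,0,0,0,0,0,0,40]'; python3 -m jog '[0,0,0,0,0,0.02,40,0,0,0,0,0,0,40]'
```

```text
time_s: 13.82
tcp_pos: [0.508, 0.3361, 0.0189]
tcp_rot: [0.38, 0.925, 0.0, 0.0]
force: [-0.4, -0.6, -0.3]
grip_width: 0.577
finger_force: 31.7
time_s: 14.08
tcp_pos: [0.5081, 0.3361, 0.0188]
tcp_rot: [0.38, 0.925, 0.0, -0.0]
force: [-3.6, -3.2, 11.1]
grip_width: 0.571
finger_force: 32.6
```

```bash
python3 -m jog '[0,0,0,0,0,-0.012,40,0,0,0,0,0,0,54,0,0,0,0,0,0,60,0,0,0,0,0,0,70,0,0,0,0,0,0,75,0,0,0,0,0,0,75]'; python3 -m jog '[0,0,0,0,0,-0.2,75,0,0,0,0,0,-0.6,75,0,0,0,0,0,-0.9,75,0,0,0,0,0,-0.9,75,0,0,0,0,0,0,75]'; python3 -c "
from h import *
print(st([.53299,.01602,-.22043],(-.085,0,.145)))
go(.4502,.035,.19,77.4)"
```

```text
time_s: 14.82
tcp_pos: [0.5079, 0.3361, 0.0184]
tcp_rot: [0.38, 0.925, -0.0, -0.0]
force: [0.1, -0.1, 0.0]
grip_width: 0.878
finger_force: 0.0
time_s: 15.45
tcp_pos: [0.5103, 0.3375, 0.1805]
tcp_rot: [0.38, 0.925, 0.004, 0.002]
force: [0.6, 0.4, 0.6]
grip_width: 0.876
finger_force: 0.0
[0.4500467  0.03460519 0.145     ]
shift [-2.832 -4.288 -0.195] tcp [0.5103 0.3375 0.1805] yang 45.3 zaxis [ 0.007  0.006 -1.   ] q [-0.85  0.28  0.24  1.65 -0.07  1.21  0.19] F [0.6 0.4 0.6] g 0.8764355692962351 0.0 t 15.45
az -3.2075283272360138
```

```bash
python3 -m jog '[0,0,0,-0.566,-0.858,0,75,0,0,0,-0.566,-0.858,0,75,0,0,0,-0.566,-0.858,0,75,0,0,0,-0.566,-0.858,0,75,0,0,0,-0.566,-0.858,0,75,0,0,-0.9,0,0,0,70,0,0,-0.9,0,0,0,65,0,0,-0.9,0,0,0,65,0,0,-0.5,0,0,0,65,0,0,0,0,0,0,65]'; python3 -c "
from h import *
go(.4502,.0348,.129,77.4)
cv2.imwrite('pics/t4.png',cv2.resize(get_image('top')[125:275,85:290],None,fx=3.5,fy=3.5))
cv2.imwrite('pics/s4.png',cv2.resize(get_image('side')[100:285,100:330],None,fx=3.4,fy=3.2))"
```

```text
time_s: 16.7
tcp_pos: [0.4475, 0.0336, 0.1743]
tcp_rot: [0.111, 0.994, -0.0, -0.0]
force: [0.3, -0.5, 0.5]
grip_width: 0.76
finger_force: 0.0
shift [-0.039  0.03   0.755] tcp [0.4475 0.0336 0.1743] yang 77.3 zaxis [-0.  0. -1.] q [-0.63 -0.06  0.44  2.03  0.03  1.17  1.15] F [ 0.3 -0.5  0.5] g 0.7596278602617911 0.0 t 16.7
az -0.009550477411977454
```

View pics/s4.png

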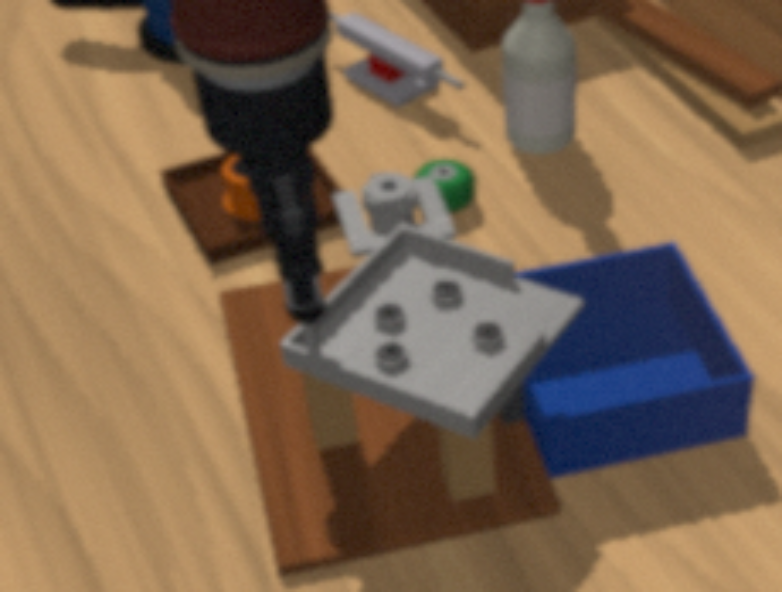

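The cap sits in the tray at about (240,190), and the gripper is over the knob at (305,308). I'll descend and pinch it.

```bash
python3 -m jog '[0,0,0,-0.039,0.03,0.2,65,0,0,0,0,0,0.3,65,0,0,0,0,0,0.255,65,0,0,0,0,0,0,65]' 25; python3 -m jog '[0,0,0,0,0,0,15,0,0,0,0,0,0,15,0,0,0,0,0,0,15,0,0,0,0,0,0,15,0,0,0,0,0,0,15]' 25;python3 -c "
from h import *
go(.4502,.0348,.129,77.4)"
```

```text
time_s: 17.3
tcp_pos: [0.4495, 0.0346, 0.1277]
tcp_rot: [0.11, 0.994, -0.001, -0.001]
force: [0.4, 0.2, 0.3]
grip_width: 0.756
finger_force: 0.0
time_s: 17.92
tcp_pos: [0.451, 0.0355, 0.1298]
tcp_rot: [0.11, 0.994, 0.001, 0.001]
force: [-0.3, 4.2, 5.8]
grip_width: 0.281
finger_force: 24.6
shift [ 0.011 -0.015  0.013] tcp [0.451  0.0355 0.1298] yang 77.4 zaxis [ 0.001  0.001 -1.   ] q [-0.62 -0.    0.45  2.07  0.    1.07  1.18] F [-0.3  4.2  5.8] g 0.2812813180789697 24.57021474838257 t 17.925
az -0.003665537438047295
```

```bash
python3 -m jog '[0,0,0,0,0.02,-0.02,15,0,0,0,0,0,0,15]'; python3 -c "
import numpy as np
f=np.arange(0,.861,.043);x=140*(1-np.cos(f))+55*np.sin(f);z=140*np.sin(f)+55*(np.cos(f)-1)
for a,b,c in zip(f[1:],np.diff(x)/60,np.diff(z)/60):print(a.round(3),(-b).round(3),(-c).round(3))"
```

```text
time_s: 18.18
tcp_pos: [0.4511, 0.0356, 0.1302]
tcp_rot: [0.11, 0.994, -0.0, 0.0]
force: [4.5, -0.8, -3.4]
grip_width: 0.282
finger_force: 24.8
0.043 -0.042 -0.099
0.086 -0.046 -0.098
0.129 -0.05 -0.096
0.172 -0.054 -0.093
0.215 -0.058 -0.091
0.258 -0.062 -0.088
0.301 -0.066 -0.086
0.344 -0.069 -0.083
0.387 -0.073 -0.08
0.43 -0.076 -0.076
0.473 -0.079 -0.073
0.516 -0.082 -0.07
0.559 -0.085 -0.066
0.602 -0.088 -0.062
0.645 -0.091 -0.058
0.688 -0.093 -0.054
0.731 -0.095 -0.05
0.774 -0.097 -0.046
0.817 -0.099 -0.042
0.86 -0.101 -0.038
```

```bash
python3 -m jog '[0,0,0,-0.042,0,-0.099,15,0,0,0,-0.046,0,-0.098,15,0,0,0,-0.05,0,-0.096,15,0,0,0,-0.054,0,-0.093,15,0,0,0,-0.058,0,-0.091,15,0,0,0,0,0,0,15]'; python3 -c "
from h import *
go(.451,.0355,.1298,77.4)"
```

```text
time_s: 18.92
tcp_pos: [0.4654, 0.0325, 0.1593]
tcp_rot: [0.11, 0.994, -0.0, -0.0]
force: [-2.0, -1.8, -1.4]
grip_width: 0.277
finger_force: 24.8
shift [ 0.245 -0.005  0.492] tcp [0.4654 0.0325 0.1593] yang 77.3 zaxis [-0. -0. -1.] q [-0.62 -0.    0.46  2.01  0.    1.14  1.19] F [-2.  -1.8 -1.4] g 0.2772957517330278 24.795503318309784 t 18.925
az -0.007800514987559381
```

Forces are low, so I'll continue along the arc.

```bash
python3 -m jog '[0,0,0,-0.062,0,-0.088,15,0,0,0,-0.066,0,-0.086,15,0,0,0,-0.069,0,-0.083,15,0,0,0,-0.073,0,-0.08,15,0,0,0,-0.076,0,-0.076,15,0,0,0,-0.079,0,-0.073,15,0,0,0,0,0,0,15,0,0,0,-0.082,0,-0.07,15,0,0,0,-0.085,0,-0.066,15,0,0,0,-0.088,0,-0.062,15,0,0,0,0,0,0,15]'; python3 -c "
from h import *
go(.451,.0355,.1298,77.4)"
```

```text
time_s: 20.3
tcp_pos: [0.5059, 0.0238, 0.2004]
tcp_rot: [0.11, 0.994, 0.0, 0.0]
force: [-1.2, -0.8, -1.3]
grip_width: 0.279
finger_force: 25.2
shift [ 0.936 -0.011  1.176] tcp [0.5059 0.0238 0.2004] yang 77.3 zaxis [ 0.001  0.    -1.   ] q [-0.6   0.05  0.48  1.87 -0.02  1.22  1.24] F [-1.2 -0.8 -1.3] g 0.27942330901259216 25.227653682231903 t 20.3
az -0.006872468256972297
```

```bash
python3 -m jog '[0,0,0,-0.091,0,-0.058,15,0,0,0,-0.093,0,-0.054,15,0,0,0,-0.095,0,-0.05,15,0,0,0,-0.097,0,-0.046,15,0,0,0,-0.099,0,-0.042,15,0,0,0,-0.06,0,-0.022,15,0,0,0,0,0,0,15,0,0,0,0,0,0,15,0,0,0,0,0,0,15,0,0,0,0,0,0,15]';python3 -m jog '[0,0,0,0,0,0,15,0,0,0,0,0,0,15,0,0,0,0,0,0,15,0,0,0,0,0,0,15,0,0,0,0,0,0,15]'; python3 -c "
from h import *
go(.451,.0355,.1298,77.4)
a=cv2.resize(get_image('side')[120:260,140:340],None,fx=4,fy=4)
b=cv2.resize(get_image('top')[125:225,205:305],None,fx=4,fy=4)
cv2.imwrite('pics/s5.png',a);cv2.imwrite('pics/t5.png',b)"
```

```text
time_s: 21.55
tcp_pos: [0.5365, 0.0172, 0.2163]
tcp_rot: [0.11, 0.994, 0.0, 0.0]
force: [-0.0, 5.1, -1.5]
grip_width: 0.282
finger_force: 25.3
time_s: 22.18
tcp_pos: [0.5365, 0.0172, 0.2163]
tcp_rot: [0.11, 0.994, 0.0, 0.0]
force: [0.4, 4.8, -1.7]
grip_width: 0.282
finger_force: 25.3
shift [ 1.457 -0.014  1.441] tcp [0.5365 0.0172 0.2163] yang 77.4 zaxis [ 0.  0. -1.] q [-0.58  0.11  0.5   1.78 -0.06  1.26  1.29] F [ 0.4  4.8 -1.7] g 0.2823817057568331 25.28137743473053 t 22.175
az -0.0035346733094286263
```

View pics/s5.png

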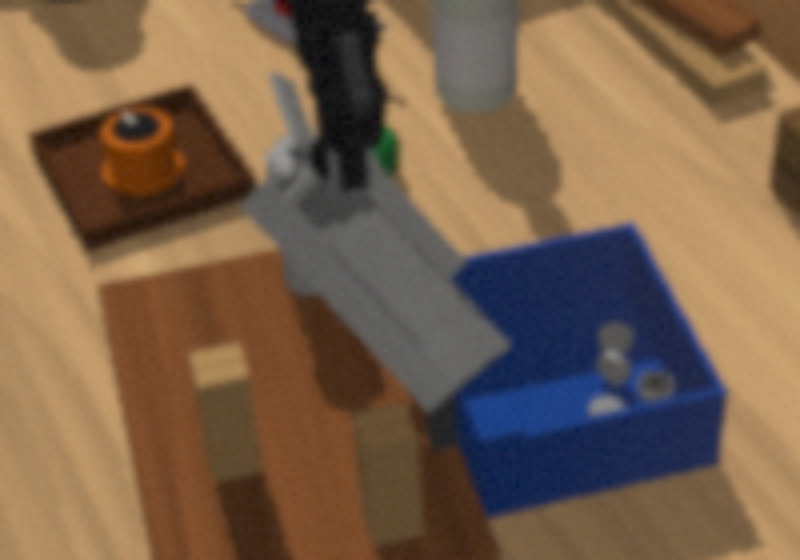

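The pan is tipped and empty. Four bearings show in the bin, at (617,335), (613,362), (655,382) and (605,405), and the cap is upright in the tray. I'll lower the pan back along the arc.

```bash
python3 -m jog '[0,0,0,0.06,0,0.022,15,0,0,0,0.099,0,0.042,15,0,0,0,0.097,0,0.046,15,0,0,0,0.095,0,0.05,15,0,0,0,0.093,0,0.054,15,0,0,0,0.091,0,0.058,15,0,0,0,0.088,0,0.062,15,0,0,0,0.085,0,0.066,15,0,0,0,0.082,0,0.07,15,0,0,0,0.079,0,0.073,15,0,0,0,0.076,0,0.076,15,0,0,0,0.073,0,0.08,15]'; python3 -m jog '[0,0,0,0.069,0,0.083,15,0,0,0,0.066,0,0.086,15,0,0,0,0.062,0,0.088,15,0,0,0,0.058,0,0.091,15,0,0,0,0.054,0,0.093,15,0,0,0,0.05,0,0.096,15,0,0,0,0,0,0,15]'; python3 -c "
from h import *
go(.451,.0355,.1298,77.4)"
```

```text
time_s: 23.78
tcp_pos: [0.4766, 0.03, 0.174]
tcp_rot: [0.11, 0.994, -0.0, -0.0]
force: [1.2, 2.6, -1.0]
grip_width: 0.285
finger_force: 24.7
time_s: 24.65
tcp_pos: [0.4553, 0.0347, 0.1416]
tcp_rot: [0.11, 0.994, -0.0, -0.001]
force: [-2.4, -0.3, -1.0]
grip_width: 0.279
finger_force: 24.7
shift [ 0.072 -0.002  0.196] tcp [0.4553 0.0347 0.1416] yang 77.3 zaxis [-0.001 -0.    -1.   ] q [-0.62 -0.01  0.45  2.05  0.    1.1   1.18] F [-2.4 -0.3 -1. ] g 0.27895528320700935 24.73579913377762 t 24.65
az -0.0063762701200602125
```

```bash
python3 -m jog '[0,0,0,0.04,0,0.09,15,0,0,0,0.032,0,0.07,15,0,0,0,0,0,0.02,15,0,0,0,0,0,0,15,0,0,0,0,0,0,15]'; python3 -c "
from h import *
go(.451,.0355,.1298,77.4)"
```

```text
time_s: 25.28
tcp_pos: [0.4529, 0.0353, 0.1326]
tcp_rot: [0.111, 0.994, 0.0, 0.001]
force: [-3.0, -4.4, 11.8]
grip_width: 0.278
finger_force: 26.5
shift [ 0.031 -0.003  0.047] tcp [0.4529 0.0353 0.1326] yang 77.3 zaxis [ 0.003 -0.    -1.   ] q [-0.62 -0.    0.45  2.07  0.    1.07  1.18] F [-3.  -4.4 11.8] g 0.2782002839502038 26.51684045791626 t 25.275
az -0.009288866955415642
```

```bash
python3 -m jog '[0,0,0,0,0,-0.03,15,0,0,0,0,0,0,30,0,0,0,0,0,0,45,0,0,0,0,0,0,60,0,0,0,0,0,0,60,0,0,0,0,0,0,60]';python3 -m jog '[0,0,0,0,0,-0.3,60,0,0,0,0,0,-0.7,60,0,0,0,0,0,-0.7,60,0,0,0,0,0.8,0,60,0,0,0,0,0.9,0,60,0,0,0,0,0.9,0,60,0,0,0,0,0.9,0,60,0,0,0,0,0.9,0,60,0,0,0,0,0,0,60]'; python3 -c "
from h import *
go(.451,.0355,.1298,77.4)
a=cv2.resize(get_image('side')[135:285,140:330],None,fx=4,fy=4,interpolation=2)
t=get_image('top')
b=cv2.resize(t[125:265,115:305],None,fx=4,fy=4,interpolation=2)
cv2.imwrite('pics/s6.png',a);cv2.imwrite('pics/t6.png',b);cv2.imwrite('pics/t6f.png',t)"
```

```text
time_s: 26.02
tcp_pos: [0.4516, 0.0359, 0.1331]
tcp_rot: [0.11, 0.994, -0.0, -0.0]
force: [-0.7, 0.7, -0.2]
grip_width: 0.702
finger_force: 0.0
time_s: 27.15
tcp_pos: [0.5084, 0.2983, 0.2339]
tcp_rot: [0.107, 0.994, -0.0, -0.001]
force: [0.2, -0.7, -1.1]
grip_width: 0.702
finger_force: 0.0
shift [-1.000e-03 -4.483e+00  1.736e+00] tcp [0.5084 0.2983 0.2339] yang 77.7 zaxis [-0.002 -0.    -1.   ] q [-0.83  0.21  0.26  1.63 -0.06  1.32  0.8 ] F [ 0.2 -0.7 -1.1] g 0.7021231193921836 0.0 t 27.15
az 0.029859921926464493
```

View pics/s6.png

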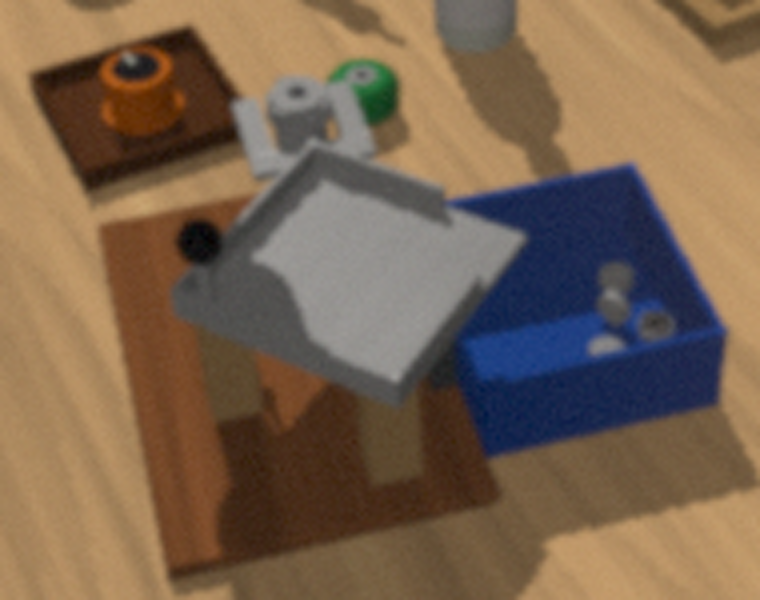

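View pics/t6.png

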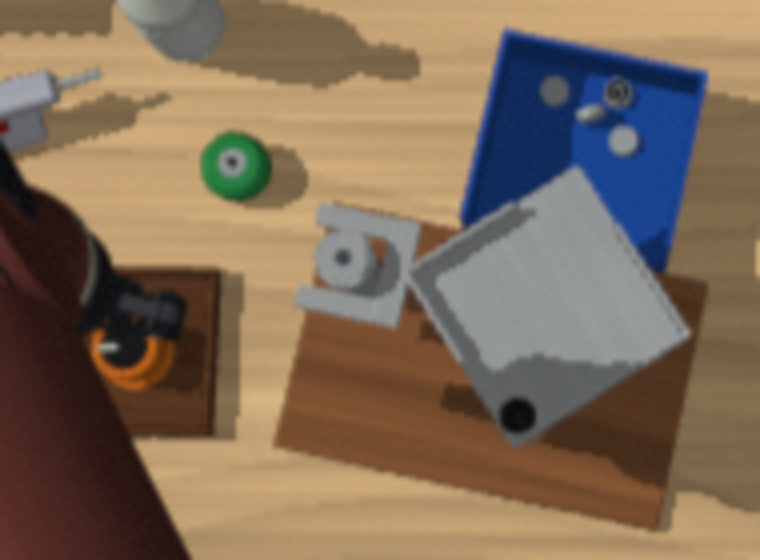

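The knob is back at its start pixels, (199,242) in the side crop and (517,415) in the top crop, so the pan is level. Four bearings are in the bin, the cap is upright in the tray, the green wheel hasn't moved and the gripper is clear. I'll hand in the job.

```bash
python3 -m jog '[0,0,0,0,0,0,60,0,0,0,0,0,0,60]' >/dev/null; python3 -c "
from cell import *
print(close_job())"
```

```text
the job is handed in; nothing more can be done
None
```

The job is handed in at about 27 s: the cap was unscrewed and set down upright in the tray, all four bearings are in the blue bin, the pan is back level and released, the green wheel is unmoved, and the sanding block was never approached (not re-checked in the last pictures).

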